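# Feed the top glass plate from the magazine to the roller track

## Task

Slide the top glass plate forward in the magazine, toward you, until a good third of it overhangs the front lip but it still lies flat on the stack, so that you can pinch the overhanging end and lift the plate off. Lay it lengthwise on the upper end of the inclined roller track and let go there, so that it rolls down by itself between the guides and comes to rest flat against the stop. Leave the two lower plates in place in the magazine and do not disturb the things around.

Things in the scene. Friction and masses are not known exactly. Their poses are not given: they have to be found in the camera images.
- plate_top_c (a point): Centre (half-way through the thickness) of the TOP coated glass plate of the stack, 120 x 60 x 5 mm, 60 to 130 g, white face up, pale green edges. x along its 120 mm length, y across, z up. At first it lies flat, its x along the magazine's x. Plates slide easily on one another (friction about 0.2); rubber finger pads pressed on top hold far better.
- plate_mid_c (a point): The middle plate of the stack, alike, 5 mm below the top one; this point is its centre. It stays in the magazine, held by the front lip.
- plate_low_c (a point): The bottom plate of the stack, alike, 10 mm below the top one; this point is its centre. It stays in the magazine.
- magazine: Fixed grey and aluminium plate magazine, 140 x 90 mm; origin on the bench under the stack's middle; x from its front (facing the robot) to its back, z up. Deck 45 mm up, stack top 60 mm up. Side fences (8 mm thick, inner faces 32 mm from the middle) and back stop rise to 59 mm, so the top plate's sides cannot be gripped inside.
- magazine_top (a point): Where the top plate's centre lies at first, 57.5 mm above the bench; the magazine's axes. The front lip (outer face 66 mm in front of this point) is 8 mm high: it holds the two lower plates, the top one slides out over it with 2 mm to spare. The foot ends 67 mm in front; beyond is free bench. The top plate tips off if its centre comes 60 mm or more in front of this point.
- track: Fixed roller track, 250 mm long; origin on the bench under its middle; x to its lower end (away from the robot), z up. Slopes down 10 degrees. Eleven free grey rollers, 18 mm thick, 40 mm long, 22 mm apart, between rails 50 mm apart over their outsides (5 mm inside a centred plate's edges) that reach 27 mm below the roller tops. A plate let go on it rolls down at about 0.1 m/s.
- track_load (a point): Centre of a plate lying lengthwise on the track's upper end: 45 mm uphill of the track's middle, 2.5 mm above the roller tops, about 80 mm above the bench. x downhill along the slope, z square to the rollers. Uppermost roller 65 mm uphill. Blue guides (12 mm above the rollers, mouth 82 mm narrowing to 67 mm) start 60 mm downhill; uphill of them fingers can reach down past the rails.
- track_seat (a point): Centre of a plate that rests on the rollers with its front end against the blue stop (black rubber pad) at the track's lower end: 105 mm downhill of track_load, same axes.
- beaker_yellow: Bystander: beaker with yellow liquid look, 66 mm wide, 72 mm high; origin at the middle of its underside.
- beaker_clear: Bystander: clear beaker, 66 mm wide, 72 mm high; origin at the middle of its underside.
- wash_bottle: Bystander: clear wash bottle with red cap, 89 mm wide, 188 mm high; origin at the middle of its underside.
- mortar: Bystander: white porcelain mortar, 133 mm wide, 66 mm high; origin at the middle of its underside.

How it is judged:
On the way, in this order (a step that is already met when the one before it is completed fails the run):
1. the top plate has been slid at least 32 mm forward out of the magazine and still lies flat on the stack (x of plate_top_c in the frame of magazine_top between -0.06 and -0.032 m and y of plate_top_c in the frame of magazine_top between -0.008 and 0.008 m and z of plate_top_c in the frame of magazine_top between -0.003 and 0.003 m and angle between plate_top_c's own z axis and vertical below 0.05 rad), for 0.2 s.
2. the plate lies on the rollers, free of the fingers, while still at least 35 mm short of the stop (x of plate_top_c in the frame of track_seat between -0.15 and -0.035 m and y of plate_top_c in the frame of track_seat between -0.02 and 0.02 m and z of plate_top_c in the frame of track_seat between -0.006 and 0.02 m and contact force between the fingers and plate_top below 0.05 N), for 0.04 s.
At the end, for the whole second after the job is handed in: The top plate rests on the rollers against the stop: centre within 6 mm of the seat point along and across, 5 mm in height, flat within 0.06 rad and straight along the track within 0.12 rad; both lower plates lie in the magazine within 6 mm of their places (x of plate_top_c in the frame of track_seat between -0.006 and 0.006 m and y of plate_top_c in the frame of track_seat between -0.006 and 0.006 m and z of plate_top_c in the frame of track_seat between -0.005 and 0.005 m and angle between the z axis of plate_top_c and the z axis of track_seat, either way round below 0.06 rad and angle between the x axis of plate_top_c and the x axis of track_seat, either way round below 0.12 rad and linear speed of plate_top below 0.02 m/s and x of plate_mid_c in the frame of magazine_top between -0.006 and 0.006 m and y of plate_mid_c in the frame of magazine_top between -0.006 and 0.006 m and z of plate_mid_c in the frame of magazine_top between -0.009 and -0.002 m and x of plate_low_c in the frame of magazine_top between -0.006 and 0.006 m and y of plate_low_c in the frame of magazine_top between -0.006 and 0.006 m and z of plate_low_c in the frame of magazine_top between -0.014 and -0.007 m); the robot touches nothing.
It fails at once if the top plate is dropped off the magazine or the track (height (world z) of plate_top_c below 0.03 m).
It fails at once if the plate is let go more than 25 mm above the rollers (x of plate_top_c in the frame of track_seat between -0.2 and 0.1 m and y of plate_top_c in the frame of track_seat between -0.06 and 0.06 m and z of plate_top_c in the frame of track_seat between 0.025 and 0.3 m and contact force between the fingers and plate_top below 0.05 N).
It fails at once if a lower plate is moved by more than 15 mm (distance of any of plate_mid_c, plate_low_c from where it was at the start of the episode above 0.015 m).
It fails at once if a bystander is moved by more than 30 mm (distance of any of beaker_yellow, beaker_clear, wash_bottle, mortar from where it was at the start of the episode above 0.03 m).
It also fails if it takes over 59 s, if anything falls off the work surface, if the arm or the gripper's body presses on something with over 40 N, if the wrist force passes 120 N, or if a joint passes its speed limit or range.

## Robot

A 6-joint arm with a two-finger parallel gripper is mounted at the origin on a cart in front of the work surface, level with it; the furniture and walls round the work are solid. World frame = base frame: x ahead of the robot, y to its left, z up, the work surface at z = 0. Lengths are in m, angles in rad, forces in N, time in s.
With the tool pointing down it reaches from about 0.275 to 0.825 m from the base axis. Payload 4.9 kg.
Tool frame: the origin (TCP) lies midway between the tips of the shut fingers; the grasp point (between the pads) lies 19 mm behind it (bot.grip_depth is the distance from the TCP to the grasp point, in m); y points along the fingers, x is the direction in which the jaws open and shut, and the axes are right-handed (so a half turn about y gives the same grasp; the last joint's range is limited). The gripper opens to 85 mm and grips with 20 to 120 N. Pads are 22 mm wide; open, the fingers measure 114 mm over their backs; the gripper's body (76 mm by 85 mm) begins 54 mm behind the grasp point. The pads swing forward as they close: fully open they stand 13 mm farther back than shut.
Start: joints at [-1.277, 0.326, -0.193, 1.052, 0, 1.437], TCP at [0.228, -0.5, 0.231] pointing down, gripper open.
Joint ranges: [-2.65, 2.65], [-0.97, 1.79], [-1.3, 1.35], [-1.93, 2.1], [-1.47, 1.37], [-3.14, 3.14]. Speed limits (rad/s): [2.57, 2.57, 3.14, 3.14, 3.14, 3.14].

## Interface

Orientations are given as a unit quaternion [w, x, y, z].
In Python, from cell import bot gives the robot as it stands. Calls block until the motion is done:
- bot.move_pose(position, orientation): joint-space move of the TCP to a pose.
- bot.move_linear(position, speed=0.15, rotation=None, until_force=None): straight line of the TCP; rotation=None keeps the orientation; speed is the mean speed in m/s. With until_force (N) it stops when the force on the tool has changed by that much, and returns True; else False.
- bot.goto_joints(angles): joint-space move.
- bot.set_gripper(opening, grasp_force=None): opening from 0.0 (shut) to 1.0 (fully open); grasp_force is the grip in N (None keeps the last); returns when the fingers have stopped.
- bot.wait(seconds).
- bot.solve_ik(position, orientation): joint angles nearest the present ones, or None.
- bot.camera(name): name is "scene" or "top" or "wrist"; returns the picture (420x560x3 uint8, red, green, blue); there is no depth.
- bot.calibration(name): a dict with "mtx" (3x3 intrinsics, pixels), "extrinsics" (4x4, takes a point from world to camera coordinates); the wrist camera has in their place "hand_eye" (4x4, takes a point from camera to tool coordinates, whose origin is the TCP and whose axes are the tool frame's). Camera axes: x right, y down, z forward; pixel columns grow to the right and rows downward; lengths in m; the calibration is good to about 2 mm. A picture is of the moment at which its call begins: read the wrist's pose just before it. calibration takes no time and is no camera call.
A pose or a line that the arm cannot do raises bot.PlanningError and nothing moves.
- bot.close_job(): hands the job in, once; it reports no verdict.
Trained networks look in the newest picture that a camera, given by its name, has taken for a name from the list of things; names that differ only in an ending like _2 or _b are one class to them, and where a whole thing is asked for, a point or a joint stands for the part that bears it (a point fixed in the world has none). Each returns a list of dicts, best first, with "confidence" (0 to 1); they miss things now and then, are a little off and sometimes report something else, mostly with a low value. They report only what shows in the picture. A call takes as long as a camera call.
- bot.search_frame(camera, thing): "bbox" ([left, top, width, height] in pixels, round what is visible of it).
Readings, each from a call of its own:
- bot.read_clock(): time.
- bot.read_joint_positions(): joint angles.
- bot.read_joint_vel(): joint speeds.
- bot.read_joint_efforts(): joint torques, N m.
- bot.read_position(): TCP position.
- bot.read_tool_rot(): TCP orientation.
- bot.read_ft_force(): force on the tool from outside, world axes, zero at the start.
- bot.read_moment(): the same for the moment, N m.
- bot.read_gripper_width(): opening from 0.0 (shut) to 1.0 (fully open).
Only numpy, scipy, OpenCV 4.12 (cv2) and the standard library are available. Lean on these libraries where they do the work, as an engineer would, in place of code of your own. Each camera call takes 0.05 s, during which the arm holds its last target. There are 200 camera calls.

## Working session

There is one attempt and no reset: what is moved stays moved. The work goes in short steps, each a Python script; the robot and the scene stay as the last script left them, time stands still between calls to the robot, and variables do not carry over. Pictures are saved under pics/ and viewed, about 8 in all and at most 12, crops included, and the job is handed in when it is done.

```bash
mkdir -p pics; ls; python3 - <<'E'
from cell import bot
import cv2,numpy as np
a=[]
for c in("scene","top"):
    im=bot.camera(c); a.append(im); cv2.imwrite(f"pics/{c}0.png",im[:,:,::-1])
    k=bot.calibration(c); print(c,k["mtx"].round(1).tolist(),k["extrinsics"].round(4).tolist())
    for t in("plate_top_c","magazine","track","mortar","wash_bottle","beaker_clear","beaker_yellow"):
        print(t,[(np.round(d["bbox"]).tolist(),round(d["confidence"],2)) for d in bot.search_frame(c,t)[:2]])
print(bot.calibration("wrist"),bot.read_tool_rot(),bot.grip_depth,bot.read_clock())
E
```

```text
pics
scene [[545.5, 0.0, 280.1], [0.0, 545.5, 210.9], [0.0, 0.0, 1.0]] [[-0.9168, -0.399, -0.0179, 0.4115], [-0.2855, 0.686, -0.6693, 0.309], [0.2793, -0.6084, -0.7428, 1.5923], [0.0, 0.0, 0.0, 1.0]]
plate_top_c [([281.0, 157.0, 36.0, 28.0], 0.64)]
magazine [([276.0, 157.0, 45.0, 44.0], 0.92), ([274.0, 258.0, 20.0, 28.0], 0.23)]
track [([255.0, 187.0, 63.0, 48.0], 0.66)]
mortar [([209.0, 314.0, 48.0, 46.0], 0.95), ([258.0, 189.0, 56.0, 34.0], 0.32)]
wash_bottle [([251.0, 268.0, 25.0, 57.0], 0.84), ([257.0, 187.0, 62.0, 38.0], 0.49)]
beaker_clear [([320.0, 129.0, 20.0, 22.0], 0.74), ([271.0, 258.0, 24.0, 26.0], 0.72)]
beaker_yellow [([272.0, 261.0, 22.0, 22.0], 0.91)]
top [[503.7, 0.0, 285.1], [0.0, 503.7, 211.2], [0.0, 0.0, 1.0]] [[-0.0112, -0.9997, 0.0194, -0.1544], [-0.9821, 0.0073, -0.1883, 0.5408], [0.1881, -0.0212, -0.9819, 1.4876], [0.0, 0.0, 0.0, 1.0]]
plate_top_c [([344.0, 189.0, 25.0, 40.0], 0.86)]
magazine [([336.0, 184.0, 38.0, 53.0], 0.65)]
track [([283.0, 173.0, 32.0, 84.0], 0.65)]
mortar [([112.0, 216.0, 48.0, 45.0], 0.87)]
wash_bottle [([163.0, 236.0, 27.0, 26.0], 0.69)]
beaker_clear [([414.0, 213.0, 22.0, 16.0], 0.77)]
beaker_yellow [([210.0, 239.0, 23.0, 22.0], 0.84)]
{'mtx': array([[324.88940379,   0.        , 278.08447008],
       [  0.        , 324.88940379, 206.96513986],
       [  0.        ,   0.        ,   1.        ]]), 'hand_eye': array([[ 9.99999922e-01,  3.13825222e-04, -2.38687986e-04,
         9.62912074e-04],
       [ 3.11710065e-04, -2.58543813e-01,  9.65999482e-01,
        -1.43553237e-01],
       [ 2.41443699e-04, -9.65999481e-01, -2.58543891e-01,
         6.47922254e-02],
       [ 0.00000000e+00,  0.00000000e+00,  0.00000000e+00,
         1.00000000e+00]])} [-0.59473444  0.59474797 -0.38246807  0.38247089] 0.0187 0.8
```

```bash
cat > h.py <<'E'
from cell import bot
import cv2,numpy as np
from scipy.spatial.transform import Rotation as R
def q2R(q): return R.from_quat(np.roll(q,-1)).as_matrix()
def R2q(M): return np.roll(R.from_matrix(M).as_quat(),1)
def tool(approach,jaw):
    y=np.array(approach,float);y/=np.linalg.norm(y)
    x=np.array(jaw,float);x-=y*(x@y);x/=np.linalg.norm(x)
    return R2q(np.column_stack([x,y,np.cross(x,y)]))
def cam(name):
    "K, world->camera 4x4 now"
    k=bot.calibration(name)
    if name!="wrist": return k["mtx"],k["extrinsics"]
    T=np.eye(4);T[:3,:3]=q2R(bot.read_tool_rot());T[:3,3]=bot.read_position()
    return k["mtx"],np.linalg.inv(T@k["hand_eye"])
def atz(uv,z,KE):
    K,E=KE;Ei=np.linalg.inv(E);d=Ei[:3,:3]@np.linalg.inv(K)@[uv[0],uv[1],1];c=Ei[:3,3]
    return c+d*(z-c[2])/d[2]
def proj(P,KE):
    K,E=KE;p=K@(E[:3,:3]@np.array(P).T+E[:3,3:]);return (p[:2]/p[2]).T
def tri(uvs,kes):
    P=[K@E[:3] for K,E in kes]
    X=cv2.triangulatePoints(P[0],P[1],np.float64(uvs[0]).reshape(-1,2).T,np.float64(uvs[1]).reshape(-1,2).T)
    return (X[:3]/X[3]).T
E
python3 - <<'E'
from h import *
k=cam("top")
for n,b,z in(("plate",(356,209),.06),("mag",(355,210),.05),("track",(299,215),.07),("mortar",(136,238),.05),("bottle",(176,249),.1),("bclear",(425,221),.05),("byel",(221,250),.05)): print(n,atz(b,z,k).round(3))
im=cv2.imread("pics/top0.png")[150:290,80:460]; im=cv2.resize(im,None,fx=2.1,fy=2.1,interpolation=cv2.INTER_CUBIC)
s=cv2.imread("pics/scene0.png")[100:260,230:370]; s=cv2.resize(s,None,fx=1.9,fy=1.9,interpolation=cv2.INTER_CUBIC)
o=np.zeros((600,800,3),np.uint8);o[:294,:798]=im[:294];o[295:295+304,:266]=s[:304]
cv2.imwrite("pics/a.png",o)
E
```

```text
plate [ 0.543 -0.376  0.06 ]
mag [ 0.542 -0.374  0.05 ]
track [ 0.524 -0.201  0.07 ]
mortar [0.461 0.291 0.05 ]
bottle [0.421 0.16  0.1  ]
bclear [ 0.506 -0.589  0.05 ]
byel [0.422 0.035 0.05 ]
```

View pics/a.png

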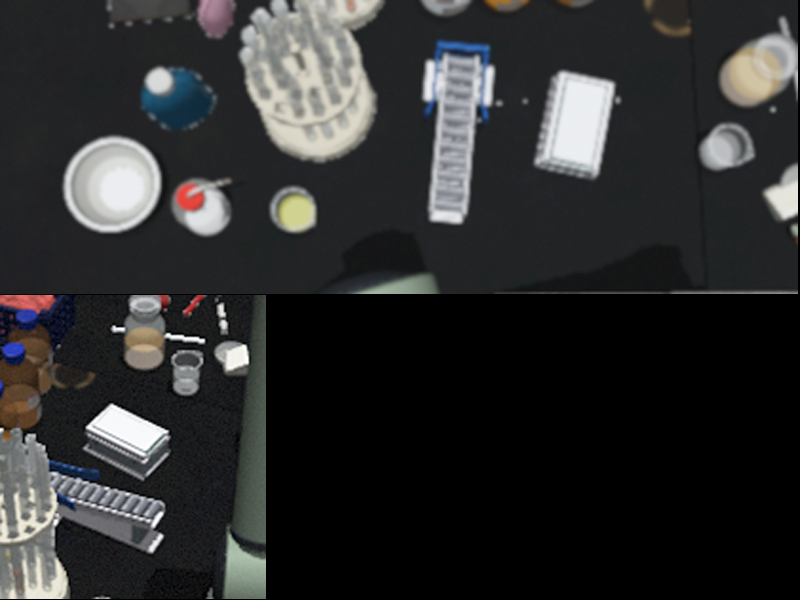

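```bash
python3 - <<'E'
from h import *
import pickle
q=tool([0,0,-1],[0,1,0])
d=[]
for i,p in enumerate([(.50,-.35,.25),(.47,-.25,.25)]):
    bot.move_pose(list(p),q); ke=cam("wrist"); im=bot.camera("wrist")
    cv2.imwrite(f"pics/w{i}.png",im[:,:,::-1]); d.append(ke)
    cv2.imwrite(f"pics/w{i}b.png",cv2.resize(im[:,:,::-1],(800,600),interpolation=cv2.INTER_CUBIC))
    for t in("plate_top_c","magazine","track"): print(i,t,[(np.round(x["bbox"]).tolist(),round(x["confidence"],2)) for x in bot.search_frame("wrist",t)[:2]])
pickle.dump(d,open("ke.pkl","wb")); print(bot.read_clock(),bot.read_position(),bot.read_joint_positions())
E
```

```text
0 plate_top_c [([220.0, 169.0, 75.0, 112.0], 0.88)]
0 magazine [([210.0, 152.0, 98.0, 136.0], 0.82)]
0 track [([349.0, 88.0, 145.0, 237.0], 0.65)]
1 plate_top_c [([136.0, 194.0, 67.0, 112.0], 0.61)]
1 magazine [([129.0, 175.0, 95.0, 131.0], 0.93)]
1 track [([272.0, 121.0, 108.0, 230.0], 0.86)]
3.575 [ 0.4703964  -0.25111241  0.24997114] [-6.28732604e-01  2.82795667e-01 -2.04622420e-01  1.08283350e+00
 -1.43125353e-04 -6.27595547e-01]
```

View pics/w0b.png

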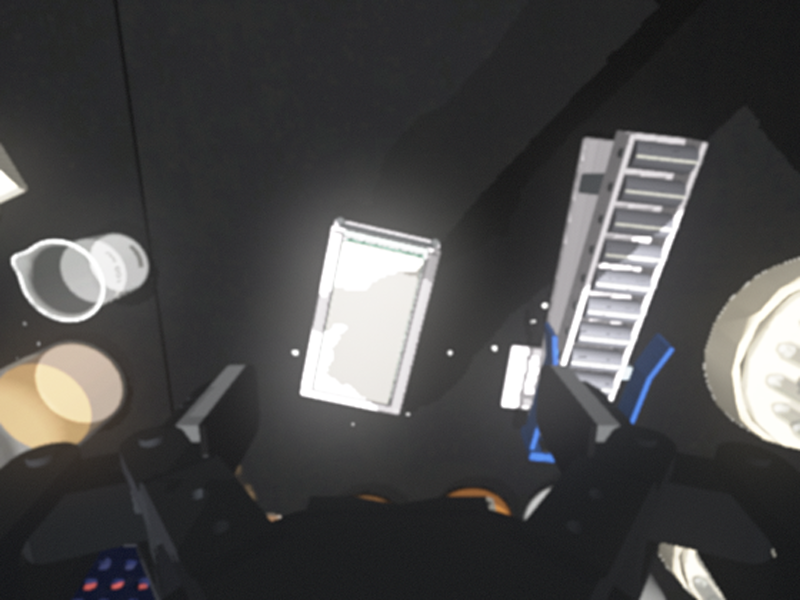

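View pics/w1b.png

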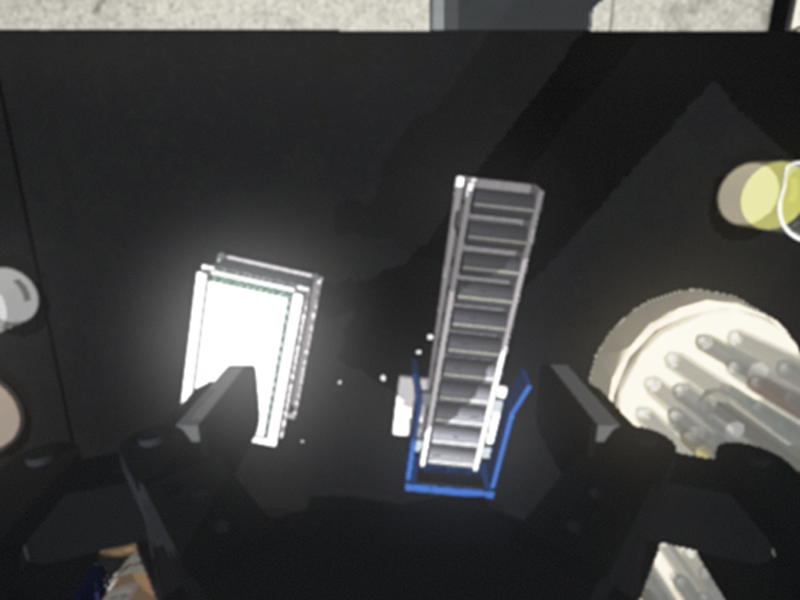

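```bash
python3 - <<'E'
from h import *
a,b=[cv2.imread(f"pics/w{i}.png") for i in(0,1)]
o=np.zeros((600,800,3),np.uint8)
def put(im,x,y,w,h,X,Y,g=False):
    c=im[y:y+h,x:x+w].astype(float)
    if g: c=255*(c/255)**1.8
    c=cv2.resize(c.astype(np.uint8),None,fx=2.5,fy=2.5,interpolation=cv2.INTER_CUBIC);o[Y:Y+c.shape[0],X:X+c.shape[1]]=c
put(a,205,145,110,150,0,0,1);put(b,125,170,110,90,0,375,1);put(b,270,118,108,240,280,0,1);put(a,400,85,100,115,550,0);put(a,380,200,120,120,500+50,290)
cv2.imwrite("pics/z.png",o)
E
```

```text
Traceback (most recent call last):
ValueError: could not broadcast input array from shape (300,300,3) into shape (300,250,3)
```

```bash
python3 - <<'E'
from h import *
a,b=[cv2.imread(f"pics/w{i}.png") for i in(0,1)]
o=np.zeros((600,800,3),np.uint8)
def put(im,x,y,w,h,X,Y,g=False):
    c=im[y:y+h,x:x+w].astype(float)
    if g: c=255*(c/255)**1.8
    c=cv2.resize(c.astype(np.uint8),None,fx=2.5,fy=2.5,interpolation=cv2.INTER_CUBIC);o[Y:Y+c.shape[0],X:X+c.shape[1]]=c
put(a,205,145,110,150,0,0,1);put(b,125,170,110,90,0,375,1);put(b,270,118,108,240,280,0,1);put(a,400,85,100,115,550,0);put(a,380,200,100,120,550,290)
cv2.imwrite("pics/z.png",o)
E
```

```text
(no output)
```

View pics/z.png

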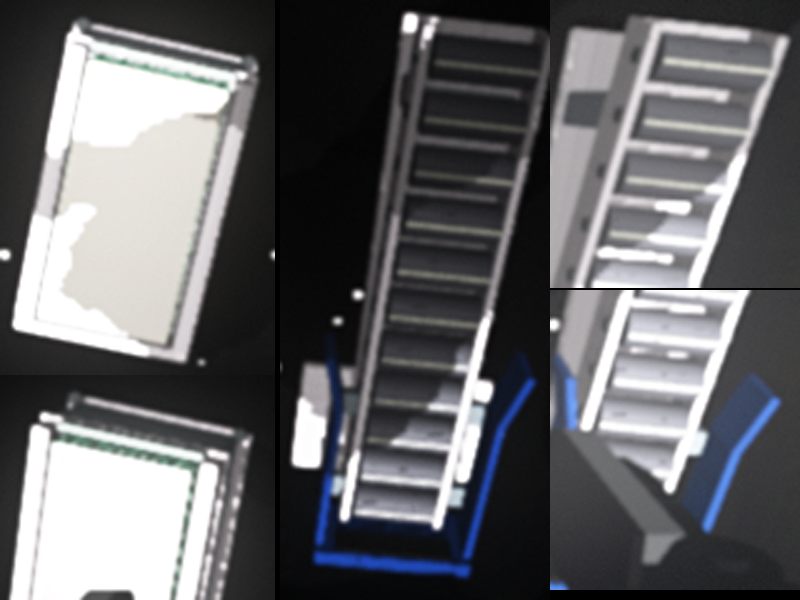

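```bash
cat > fit.py <<'E'
from h import *
import pickle
from scipy.optimize import least_squares
KE=pickle.load(open("ke.pkl","rb"))
def fit(obs,x0,slope):
    def pts(p):
        c,s=np.cos(p[3]),np.sin(p[3]);Rz=np.array([[c,-s,0],[s,c,0],[0,0,1]])
        S=R.from_euler("y",slope).as_matrix()
        return lambda l:Rz@S@np.array(l)+p[:3]
    res=lambda p:np.concatenate([proj([pts(p)(l)],KE[v])[0]-uv for v,l,uv in obs])
    r=least_squares(res,x0,loss="soft_l1");return r.x,res(r.x).reshape(-1,2)
w0=lambda x,y:(x/2.5+205,y/2.5+145); w1=lambda x,y:(x/2.5+125,(y-375)/2.5+170)
# local frame: centre of plate top face
mag=[(0,(-.06,-.03,0),w0(90,58)),(0,(-.06,.03,0),w0(230,88)),(0,(.06,.03,0),w0(166,346)),(0,(.06,-.03,0),w0(35,320)),
(1,(-.06,-.03,0),w1(55,440)),(1,(-.06,.03,0),w1(197,468))]
p,e=fit(mag,[.543,-.376,.06,-.15],0);print("mag",p.round(4),"\n",e.round(1).tolist())
t0=lambda x,y:((x-550)/2.5+400,y/2.5+85);t1=lambda x,y:((x-280)/2.5+270,y/2.5+118)
tr=[(0,(-.125,-.025,0),t0(653,22)),(0,(-.125,.025,0),t0(788,40)),(1,(-.125,-.025,0),t1(422,18)),(1,(-.125,.025,0),t1(552,34)),
(1,(.125,-.025,0),t1(339,522)),(1,(.125,.025,0),t1(442,526))]
p,e=fit(tr,[.52,-.2,.07,-.1],np.radians(10));print("track",p.round(4),"\n",e.round(1).tolist())
E
python3 fit.py
```

```text
mag [ 0.5473 -0.374   0.06   -0.2309] 
 [[-0.1, -0.1], [0.5, 1.0], [0.3, -0.4], [0.6, -1.1], [-0.4, -0.3], [-1.1, 1.1]]
track [ 0.5354 -0.1925  0.061  -0.104 ] 
 [[-1.2, -1.3], [-1.2, -2.5], [1.0, 1.0], [2.0, 0.4], [0.8, -0.0], [-0.9, 2.0]]
```

```bash
cat >> h.py <<'E'
MAG=np.array([.5473,-.374]);MY=-.2309
def ax(yaw): return np.array([np.cos(yaw),np.sin(yaw)]),np.array([-np.sin(yaw),np.cos(yaw)])
def mag(x,y,z):
    a,b=ax(MY);return [*(MAG+a*x+b*y),z]
QM=tool([0,0,-1],[*ax(MY)[1],0])
E
python3 - <<'E'
from h import *
bot.set_gripper(0)
bot.move_pose(mag(.012,0,.10),QM)
f0=np.array(bot.read_ft_force())
print(bot.move_linear(mag(.012,0,.05),speed=.04,until_force=6))
z=bot.read_position()[2]; print("contact z",z,np.round(bot.read_ft_force()-f0,1))
bot.wait(.2);print(np.round(bot.read_ft_force()-f0,1))
x=.012;zt=z
fz=(bot.read_ft_force()-f0)[2]
n=0
while n<6 and not 6<fz<14:
    zt+= -.0005 if fz<6 else .0004; bot.move_linear(mag(x,0,zt),speed=.02);fz=(bot.read_ft_force()-f0)[2];n+=1;print(zt,fz.round(1))
for i in range(6):
    x-=.008; bot.move_linear(mag(x,0,zt),speed=.04)
    f=bot.read_ft_force()-f0;print(round(x,3),round(zt,4),np.round(f,1))
    if f[2]<5: zt-=.0004
    if f[2]>16: zt+=.0004
bot.move_linear(mag(x,0,.10),speed=.06)
bot.move_pose(mag(-.06,0,.22),QM)
ke=cam("wrist");im=bot.camera("wrist")[:,:,::-1];cv2.imwrite("pics/s.png",im)
import pickle;pickle.dump(ke,open("ks.pkl","wb"))
c=im[60:300,180:400].astype(float);c=(255*(c/255)**1.6).astype(np.uint8)
cv2.imwrite("pics/sb.png",cv2.resize(c,None,fx=2.5,fy=2.5,interpolation=cv2.INTER_CUBIC));print(bot.read_clock())
E
```

```text
True
contact z 0.06010316894622196 [-0.8 -0.3  4.4]
[-0.2 -0.4  5.4]
0.05960316894622196 6.8
0.004 0.0596 [-1.4  0.2  6.9]
-0.004 0.0596 [-1.6  0.5  7. ]
-0.012 0.0596 [-1.7  0.4  8.2]
-0.02 0.0596 [-2.   0.8  8. ]
-0.028 0.0596 [-1.4 -0.1  7.5]
-0.036 0.0596 [-1.  -0.4  7.5]
10.1167
```

View pics/sb.png

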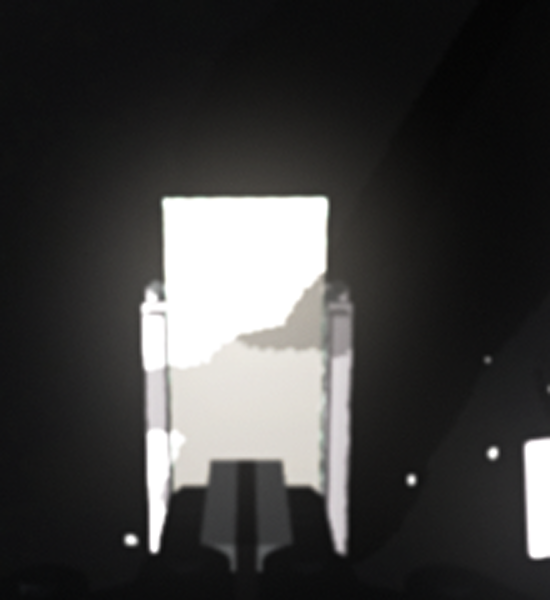

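```bash
python3 - <<'E'
from h import *
import pickle
ke=pickle.load(open("ks.pkl","rb"))
a,b=ax(MY)
for u in((163,197),(328,197),(143,305),(352,305)):
    P=atz((u[0]/2.5+180,u[1]/2.5+60),.06 if u[1]<200 else .059,ke);d=P[:2]-MAG;print((d@a).round(4),(d@b).round(4))
E
```

```text
-0.1082 -0.0314
-0.1082 0.0292
-0.0678 -0.0402
-0.0678 0.0395
```

```bash
python3 - <<'E'
from h import *
import pickle
bot.set_gripper(1)
bot.move_pose(mag(-.086,-.001,.11),QM)
print(bot.move_linear(mag(-.086,-.001,.032),speed=.08,until_force=8))
bot.set_gripper(0,grasp_force=50)
print("w",bot.read_gripper_width(),np.round(bot.read_ft_force(),1))
bot.move_linear(mag(-.086,-.001,.042),speed=.03);print(np.round(bot.read_ft_force(),1))
bot.move_linear(mag(-.086,-.001,.14),speed=.1)
print("w",bot.read_gripper_width(),np.round(bot.read_ft_force(),1),np.round(bot.read_moment(),2))
ims=[]
kes=[]
for c in("wrist","scene"):
    kes.append(cam(c));ims.append(bot.camera(c)[:,:,::-1])
o=np.zeros((420,800,3),np.uint8);o[:420,:500]=cv2.resize(ims[0],(500,375)) if 0 else ims[0][:,30:530]
s=cv2.resize(ims[1][100:240,240:340],None,fx=3,fy=3,interpolation=cv2.INTER_CUBIC);o[:,500:800]=s
cv2.imwrite("pics/g.png",o);print(bot.read_clock())
E
```

```text
False
w 0.6877469747353725 [-0.6  0.9  3.5]
[ 0.  -0.4 -0.7]
w 0.6872956182507088 [ 0.6  0.6 -0.6] [0.01 0.   0.02]
14.6333
```

View pics/g.png

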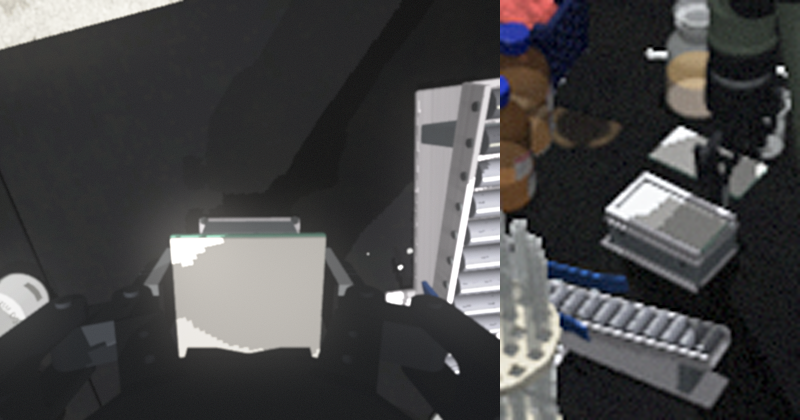

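```bash
cat >> h.py <<'E'
TR=np.array([.5354,-.1925,.0695]);TY=-.104   # roller-top middle
def trackR(): return (R.from_euler("z",TY)*R.from_euler("y",np.radians(10))).as_matrix()
def track(l): return TR+trackR()@np.array(l)
def tcp_for(cx,cy,h): return list(track((cx-.038,cy,h+.0025-.0255)))  # plate centre cx,cy, gap h
QT=tool(-trackR()[:,2],trackR()[:,1])
E
python3 - <<'E'
from h import *
import pickle
p=tcp_for(-.045,0,.07);print(np.round(p,3))
a=bot.read_position();mid=[(a[0]+p[0])/2-.02,(a[1]+p[1])/2,.19]
bot.move_linear([a[0],a[1],.17],speed=.1)
bot.move_linear(p,speed=.12,rotation=QT)
print(np.round(bot.read_position(),4),bot.read_gripper_width())
ke=cam("wrist");im=bot.camera("wrist")[:,:,::-1].copy();pickle.dump(ke,open("kh.pkl","wb"));cv2.imwrite("pics/h.png",im)
for z,c in((0,(0,0,255)),(-.009,(255,255,0))):
    L=[track((x,s*.025,z)) for s in(-1,1) for x in(-.125,-.05)]
    q=proj(L,ke)
    for i in(0,2): cv2.line(im,*[tuple(int(round(v*8)) for v in q[j]) for j in(i,i+1)],c,1,cv2.LINE_AA,3)
o=cv2.resize(im[40:340,100:480],None,fx=2,fy=2,interpolation=cv2.INTER_CUBIC)
cv2.imwrite("pics/hb.png",o)
tp=bot.camera("top")[:,:,::-1].copy();cv2.imwrite("pics/top1.png",tp);print(bot.read_clock())
E
```

```text
[ 0.462 -0.185  0.13 ]
[ 0.4623 -0.1855  0.1304] 0.6830111498629731
16.7917
```

View pics/hb.png

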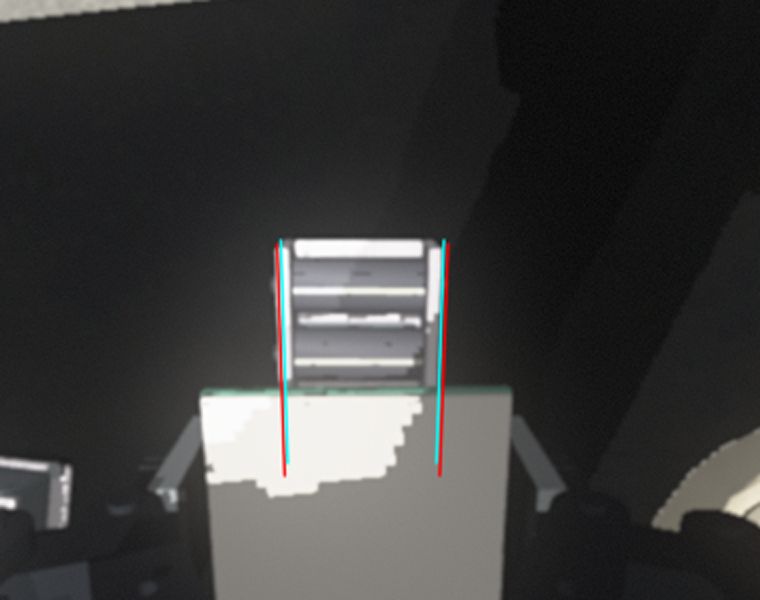

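```bash
python3 - <<'E'
from h import *
bot.move_linear(tcp_for(-.047,0,.015),speed=.08)
f0=np.array(bot.read_ft_force())
hit=bot.move_linear(tcp_for(-.047,0,-.006),speed=.02,until_force=3)
P=bot.read_position();l=trackR().T@(P-TR);print(hit,"h",(l[2]+.0255-.0025).round(4),np.round(bot.read_ft_force()-f0,1))
im=bot.camera("scene")[:,:,::-1];cv2.imwrite("pics/p.png",cv2.resize(im[100:240,240:380],None,fx=4,fy=4,interpolation=cv2.INTER_CUBIC))
print(bot.read_clock())
E
```

```text
True h 0.0013 [ 1.6 -0.9  4.6]
18.3917
```

View pics/p.png

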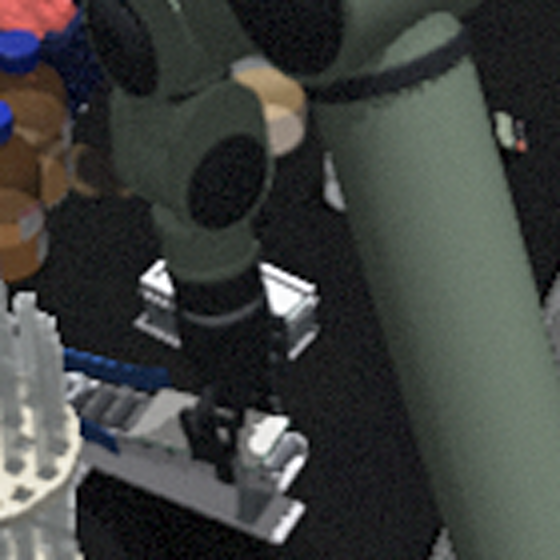

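```bash
python3 - <<'E'
from h import *
bot.set_gripper(1);print(bot.read_gripper_width());bot.wait(1.5)
bot.move_linear(tcp_for(-.047,0,.10),speed=.1)
bot.move_pose([.46,-.22,.25],tool([0,0,-1],[0,1,0]))
bot.wait(.5);ke=cam("wrist");im=bot.camera("wrist")[:,:,::-1].copy()
q=proj([track((x,y,.005)) for x,y in((0,-.03),(.12,-.03),(.12,.03),(0,.03))],ke)
cv2.polylines(im,[np.int32(q*8)],True,(0,0,255),1,cv2.LINE_AA,3)
cv2.imwrite("pics/f.png",cv2.resize(im,(800,600),interpolation=cv2.INTER_CUBIC));print(bot.read_clock())
E
```

```text
0.9984028898939139
22.45
```

View pics/f.png

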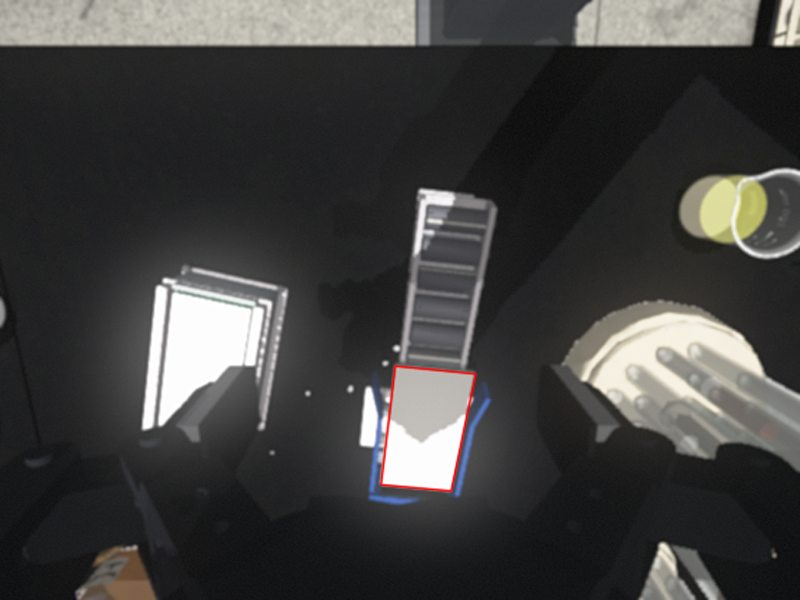

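```bash
python3 -c "
from cell import bot
print(bot.read_ft_force(),bot.read_clock());bot.close_job()"
```

```text
[-0.9534744   0.08286017  0.83776228] 22.45
the job is handed in; nothing more can be done
```

I handed in the job at 22.5 s. The last picture shows the top plate at the stop and the lower plates still in the magazine. The hand-in gave no verdict.

- **Slide:** I pressed the shut fingers on the top plate with about 7–8 N and slid it 48 mm forward. A wrist picture showed it straight and flat.
- **Lift:** I pinched the overhanging end across its 60 mm width with 50 N and lifted it. It stayed level in the grip.
- **Release:** I lowered it, tilted 10 degrees, onto the upper end of the track. Contact came within about 1 mm of the expected height, and I opened the gripper there. The plate then rolled down on its own.

**Last check:** the plate's outline matches the predicted seat pose to a couple of millimetres, straight and between the guides. The arm was clear and read about 1 N or less on each axis. I did not measure the lower plates separately. The beakers and the other things around looked in place where the pictures showed them, but that picture does not show the mortar or wash bottle, and barely catches the clear beaker.

**Disagreement:** the first fit of the track was off by up to 2.5 pixels. The close-up before lowering agreed with it, and the rail tops lie about 9 mm below the roller tops.

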